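# Square up three plates in the drilling jig and bolt it

### The arm

A 6-joint arm with a two-finger parallel gripper is mounted at the origin on the work surface. World frame = base frame: x ahead of the robot, y to its left, z up, the work surface at z = 0. Lengths are in m, angles in rad, forces in N, time in s.
With the tool pointing down it reaches from about 0.25 to 0.775 m from the base axis. Payload 4 kg.
Tool frame: the origin (TCP) lies midway between the tips of the shut fingers; the grasp point (between the pads) lies 19 mm behind it (grip_point_offset is the distance from the TCP to the grasp point, in m); z points along the fingers, y is the line along which they close (so a half turn about z gives the same grasp; the last joint's range is limited). The gripper opens to 94 mm and grips with 3 to 60 N. Pads are 16 mm wide; open, the fingers measure 119 mm over their backs; the gripper's body (75 mm by 177 mm) begins 78 mm behind the grasp point.
Start: joints at [-1.235, 0.087, 1.371, -0, 1.684, -0.103], TCP at [0.234, -0.498, 0.206] pointing down, gripper open.
Joint ranges: [-3.1, 3.1], [-0.76, 2.03], [0.27, 2.55], [-1.08, 4.22], [0.17, 2.65], [-2.57, 2.57]. Speed limits (rad/s): [2.79, 2.79, 3.14, 3.14, 3.14, 3.14].

### API

Orientations are given as [roll, pitch, yaw] about the fixed x, y, z axes, in that order (R = Rz(yaw) Ry(pitch) Rx(roll)).
In Python, from bench import * gives the robot as it stands.
- The arm moves only by the tool carry_out, never from a script. Its argument "commands" is a list of rows, each a list of 6 numbers: the shift along the tool's x, y, z in m, then the turn, a rotation vector about the tool's x, y, z in rad. In form: [[tx, ty, tz, rx, ry, rz], ...]. A call has exactly 5 rows; each row is the pose to reach, as a shift and turn from the pose commanded when the call began, along the tool's axes at that moment; what a row does not reach only later rows make up. A row lasts 1/10 s, in which the tool goes at most 50 mm and 8.59 degrees, less where a joint would pass 70% of its speed; a pose out of reach is approached as far as the arm can. A call with a gripper value outside its range is refused whole. "jaw" is the opening, from 0 (shut) to 1 (fully open), set as the call begins (left out, the last holds). The fingers move at their own pace and stop on an object; the grip force is fixed at half the most. Time passes only in rows, so rows that repeat a pose let the fingers close, or fill a call up. It gives the time, the measured TCP pose, the force, the opening and the grip force at its end, in the units of the state.
- get_obs(): the state, without advancing time (a new reading comes with each control period).
- snapshot(name): name is "side" or "top"; returns a dict with "img" (384x512x3 uint8, red, green, blue), "range_z" (384x512 float32, m along the optical axis (not along the pixel's ray), 0 where there is no reading), "fx", "fy", "cx", "cy" (pixels), "distortion" ([k1, k2, p1, p2, k3] as OpenCV has them; the pictures are not rectified), "R" (3x3) and "t" (3): a world point X has camera coordinates R X + t. Camera axes: x right, y down, z forward; pixel columns grow to the right and rows downward; lengths in m; the calibration is good to about 2 mm. A picture is of the moment at which its call begins.
- close_job(): hands the job in; it is judged then, once.
The state is a dict: "time": time; "joint_positions": joint angles; "qvel": joint speeds; "joint_torque": joint torques, N m; "tool_pos": TCP position; "ee_rot": TCP orientation; "wrist_force": force on the tool from outside, world axes, zero at the start; "wrist_torque": the same for the moment, N m; "width": finger opening in m; "finger_force": force on a finger pad.
Only numpy, scipy, OpenCV 4.12 (cv2) and the standard library are available. Lean on these libraries where they do the work, as an engineer would, in place of code of your own. Each camera call takes 0.05 s, during which the arm holds its last target. There are 200 camera calls.

### The job

One plate already lies loosely on the bed of the blue drilling jig: stack the other two on it, pad side up, and square the pile so that all three lie flat and snug against both steel fences, pressing them against the fences only gently. Only then slide the jig's bolt by its red handle fully home into the brass keeper, leaving the pile snug; do not disturb the multimeter, circuit breaker and jar.

Things in the scene. Friction and masses are not known exactly. Their poses are not given: they have to be found in the camera images.
- plate_a: plate, 90 (its x) x 50 (its y) x 10 mm thick, about 130 g, bare silvery aluminium with four small dark holes and a dark rectangular pad on its top face; at the start lies flat, pad up, loosely on the jig's bed, 18 to 36 mm off the long fence and 1 to 4 mm off the end fence, not yet squared. Origin: centre of its underside; z up. All three plates have the same size.
- plate_b: plate, 90 (its x) x 50 (its y) x 10 mm thick, about 130 g, copper-coloured with four small dark holes and a dark rectangular pad on its top face; at the start lies flat, pad up, on the bench. Origin: centre of its underside; z up. All three plates have the same size.
- plate_c: plate, 90 (its x) x 50 (its y) x 10 mm thick, about 130 g, green-painted with four small dark holes and a dark rectangular pad on its top face; at the start lies flat, pad up, on the bench. Origin: centre of its underside; z up. All three plates have the same size.
- jig: squaring jig fixed to the bench: blue bed 8 mm thick over jig x -65..85, y -174..54 mm. Origin: bed's underside, below the centre of the finished pile; z up. The jig's frame serves as reference for all positions below. In the pile, plates lie with plate x along jig x, either way round.
- fences: the jig's two steel fences, 12 mm thick, tops 44 mm above the bench, along its +y side (long fence) and -x side (end fence), fixed to the bed; origin and axes as the jig. Their faces mark the plates if one is pressed against them with more than 40 N
- seat (a point): point on the upper face of the jig's bed, 8 mm above the bench, under the centre of the finished pile; axes as the jig. The plates are 10 mm thick, so the finished pile is 30 mm high
- long_fence (a point): middle of the long fence's inner face (jig x 0, y +25 mm), at mid-height of the finished pile; the fence is 90 mm long. No finger fits between it and a snug plate: set plates down some 30 mm away from it, then push them home by touch from the open side
- end_fence (a point): middle of the end fence's inner face (jig x -45 mm, y 0), at mid-height of the finished pile; the fence is 50 mm long. The far end (+x) is open until the bolt is shot
- keeper (a point): top centre of the brass keeper at jig x 56, y 38 mm, 47 mm above the bench; a box over jig x 42..70, y 28..48 mm that takes the bolt's end
- bolt (a joint): travel of the flat steel bolt in m along jig +y: 0 withdrawn, 0.098 fully home; starts at 0 to 0.015, about 2 N of friction, stays where left. Bar at jig x 51..61 mm, 100 mm long, 10 to 36 mm above the bench, leading end at jig y = -58 mm + travel; when home, 6 mm clear of a snug pile. Its guide cheeks: jig x 42..70, y -160..-80 mm, 26 mm high
- bolt_handle (a point): top centre of the bolt's red upright handle, a square post 12 x 12 mm rising from 36 to 66 mm above the bench, at jig x = 56 mm, y = -150 mm + travel; it moves with the bolt
- meter: red multimeter lying on the bench, 85 x 170 x 34 mm; origin centre of its underside; a bystander
- breaker: white three-pole circuit breaker, 75 x 54 x 73 mm; origin centre of its underside; a bystander
- jar: small jar of screws with a yellow cap, 60 mm across, 70 mm high; origin centre of its underside; a bystander
There are look-alikes about, which are no part of the job. There is more than one size of the plate_b; the one meant has the size given above. Of the things that look like the plate_a, the smaller one is meant.

How it is judged:
On the way, in this order (a step that is already met when the one before it is completed fails the run):
1. all three plates lie in one square pile, snug in the corner of the jig (x of plate_a in the frame of seat between -0.002 and 0.002 m and y of plate_a in the frame of seat between -0.002 and 0.002 m and z of plate_a in the frame of seat between -0.002 and 0.0225 m and angle between each of plate_a, plate_b, plate_c's own z axis and vertical below 0.04 rad and angle between the x axis of each of plate_a, plate_b, plate_c and the x axis of seat, either way round below 0.03 rad and linear speed of each of plate_a, plate_b, plate_c below 0.01 m/s and x of plate_b in the frame of seat between -0.002 and 0.002 m and y of plate_b in the frame of seat between -0.002 and 0.002 m and z of plate_b in the frame of seat between -0.002 and 0.0225 m and x of plate_c in the frame of seat between -0.002 and 0.002 m and y of plate_c in the frame of seat between -0.002 and 0.002 m and z of plate_c in the frame of seat between -0.002 and 0.0225 m), for 0.2 s.
2. the bolt is fully home in its keeper (value of joint bolt above 0.093 m), for 0.2 s.
At the end, for the whole second after the job is handed in: The three plates rest flat on one another on the bed, pad up, each within 2 mm of its place against both fences and square to them within 0.03 rad, at rest; the bolt is home, at least 93 of its 98 mm; meter, breaker and jar are within 20 mm of where they stood (all of step 1 and value of joint bolt above 0.093 m and distance of each of meter, breaker, jar from where it was at the start of the episode below 0.02 m); the robot touches nothing.
It fails at once if the multimeter, circuit breaker or jar is disturbed (moved over 20 mm) (distance of any of meter, breaker, jar from where it was at the start of the episode above 0.02 m).
It fails at once if a plate is pressed against the fences with more than 40 N (contact force between any of plate_a, plate_b, plate_c and fences above 40 N).
It also fails if it takes over 72 s, if anything falls off the work surface, if the arm or the gripper's body presses on something with over 40 N, if the wrist force passes 120 N, or if a joint passes its speed limit or range.

## Working session

There is one attempt and no reset: what is moved stays moved. The work goes in short steps, Python scripts to look and compute and a tool call to move; the robot and the scene stay as the last step left them, time stands still between calls to the robot, and variables do not carry over. Pictures are saved under pics/ and viewed, at most 10 in all, crops included, and the job is handed in when it is done.

Besides the shell and the picture viewer there is one more tool, called by a JSON object that holds its "api" and its "payload", one argument or row to a line. carry_out: Moves the arm, as the interface text tells. Its arguments: {"type":"object","properties":{"commands":{"type":"array","items":{"type":"array","items":{"type":"number"}}},"jaw":{"type":"number"}},"required":["commands"]}

```bash
mkdir -p pics; ls
python3 - <<'E'
from bench import *
import cv2,numpy as np
for n in("top","side"):
    s=snapshot(n); cv2.imwrite(f"pics/{n}0.png",cv2.resize(s["img"][:,:,::-1],(800,600),interpolation=cv2.INTER_CUBIC)); np.savez(f"{n}0.npz",**{k:np.array(v) for k,v in s.items()})
    print(n,s["fx"],s["cx"],s["cy"],s["distortion"],s["R"],s["t"])
print(get_obs())
E
```

```text
pics
top 415.15320510952114 255.20462444181362 193.719860384125 [0.04529476 0.         0.         0.         0.        ] [[-0.01066124 -0.99993881  0.00295368]
 [-0.98410906  0.00996879 -0.17728503]
 [ 0.17724474 -0.00479682 -0.98415512]] [0.04729313 0.54660276 0.85051138]
side 395.7144544338512 251.1915512335604 193.07946342012266 [-0.11281978  0.          0.          0.          0.        ] [[-0.85515333 -0.51836583  0.00310512]
 [-0.3436578   0.56243083 -0.75204446]
 [ 0.38808774 -0.64418043 -0.65910506]] [0.50655441 0.22316046 0.77203365]
{'time': 0.1, 'joint_positions': array([-1.23507116e+00,  8.79301652e-02,  1.37208202e+00, -1.14865504e-05,
        1.68354353e+00, -1.03078154e-01]), 'qvel': array([-0.00124061, -0.0003828 , -0.00262682, -0.00036594, -0.00054783,
       -0.0009224 ]), 'joint_torque': array([ 2.06676777e-03, -3.41255736e+01, -3.03299797e+01,  7.21103651e-02,
        3.04861239e-02, -8.91326590e-05]), 'tool_pos': array([ 0.23351939, -0.49744856,  0.20440507]), 'ee_rot': array([-3.13963883e+00, -1.90635502e-04,  4.38801855e-01]), 'wrist_force': array([-0.12356994, -0.00724034,  0.20563955]), 'wrist_torque': array([ 0.00718418, -0.01487136, -0.01205164]), 'finger_force': 0.0, 'width': 0.09412091982439004}
```

View pics/top0.png

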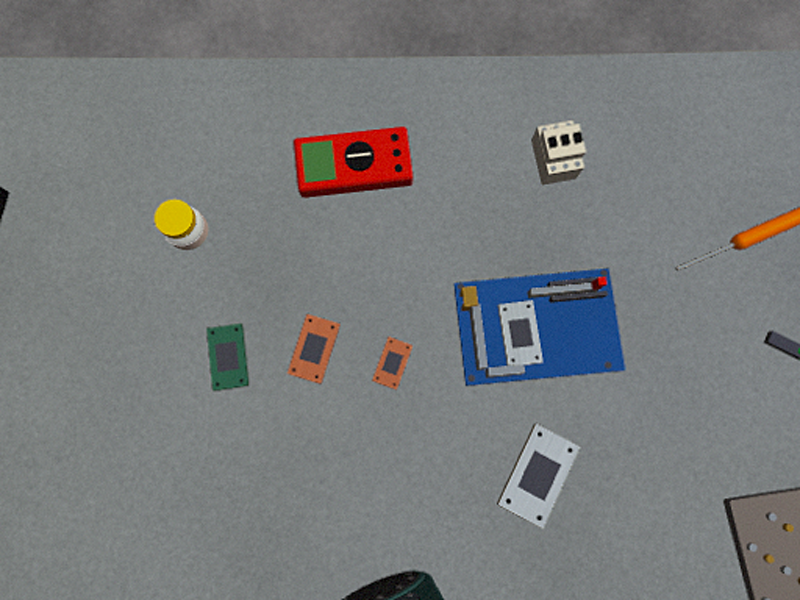

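View pics/side0.png

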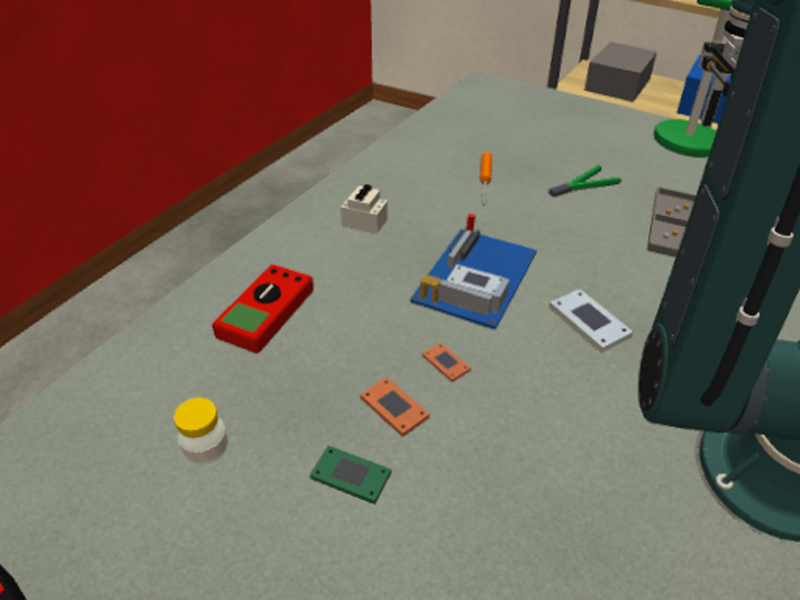

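The top view shows the jig at about (540,325), its long fence on the left (478,335) and its end fence at the bottom (505,371). Plate_a is at (520,333), green at (228,356), the larger copper plate at (314,349), and the red handle at (600,282). The side view shows the same layout. I'll measure these in both views next.

```bash
cat > h.py <<'E'
import cv2,numpy as np
def load(n): return np.load(n,allow_pickle=True)
def K(s): return np.array([[s["fx"],0,s["cx"]],[0,s["fy"],s["cy"]],[0,0,1]],float)
def rays(s,px):
    u=cv2.undistortPoints(np.asarray(px,float).reshape(-1,1,2),K(s),s["distortion"].astype(float)).reshape(-1,2)
    d=np.c_[u,np.ones(len(u))]@s["R"]; return -s["R"].T@s["t"],d,u
def onz(s,px,z):
    c,d,_=rays(s,px); return c+d*((z-c[2])/d[:,2])[:,None]
def cloud(s):
    g=np.stack(np.meshgrid(np.arange(512),np.arange(384)),-1).reshape(-1,2)
    _,_,u=rays(s,g); zz=s["range_z"].reshape(-1,1)
    return ((np.c_[u,np.ones(len(u))]*zz-s["t"])@s["R"]).reshape(384,512,3)
def comp(m,seed=None):
    n,l,st,c=cv2.connectedComponentsWithStats(m.astype(np.uint8))
    return [(l==i) for i in range(1,n) if st[i,4]>60]
def rect(s,m,z):
    h=cv2.findContours(cv2.morphologyEx(m.astype(np.uint8),cv2.MORPH_CLOSE,np.ones((5,5))),cv2.RETR_EXTERNAL,cv2.CHAIN_APPROX_NONE)[0]
    h=max(h,key=len).reshape(-1,2)
    P=onz(s,h,z)[:,:2]*1000; r=cv2.minAreaRect(P.astype(np.float32)); 
    (w,hh),a=r[1],r[2]
    if w<hh: w,hh,a=hh,w,a+90
    a=(a+90)%180-90
    return np.round([*r[0],w,hh,a],1)
E
cat > m.py <<'E'
from h import *
for n in("top","side"):
    s=load(n+"0.npz"); C=cloud(s); hsv=cv2.cvtColor(s["img"],cv2.COLOR_RGB2HSV).astype(int); H,S,V=hsv[...,0],hsv[...,1],hsv[...,2]
    for nm,m in dict(green=(H>55)&(H<85)&(S>90),copper=(H>4)&(H<14)&(S>100)&(S<200),blue=(H>100)&(H<118)&(S>120),red=((H<4)|(H>176))&(S>190),brass=(H>14)&(H<24)&(S>100)).items():
        for c in comp(m) if nm!='red' else [x for x in [m&(C[...,0]>.3)&(C[...,1]<0)&(C[...,1]>-.3)]]:
            p=C[c]
            if len(p)==0 or p[:,0].mean()>.8 or p[:,0].mean()<.25: continue
            z=np.median(p[:,2]); print(n,nm,c.sum(),"med xyz",np.round(np.median(p,0)*1000,1),"zmax",p[:,2].max().round(4),rect(s,c,{'blue':.008,'red':.066,'brass':.047}.get(nm,.010)))
E
python3 m.py
```

```text
top green 240 med xyz [760.3 158.3  33.5] zmax 0.9338 [771.8 160.6  59.6  41.9   6.1]
top green 635 med xyz [475.2 285.7   8.9] zmax 0.9338 [479.2 286.4  88.6  50.1   7.9]
top copper 669 med xyz [488.8 163.7   8.7] zmax 0.9338 [489.8 164.1  89.2  50.  -17.6]
top copper 372 med xyz [466.9  51.9   6.5] zmax 0.9338 [468.1  51.9  66.6  37.1 -20.6]
top blue 4478 med xyz [ 514.1 -179.1    6.8] zmax 0.9338 [ 519.3 -157.8  227.3  149.2  -85.1]
top red 46 med xyz [ 570.8 -232.2   63.3] zmax 0.0672 [ 569.6 -230.8   19.7   11.7  -57.1]
top brass 136 med xyz [ 656.  -493.2   22.2] zmax 0.9338 [ 649.6 -479.5   88.8    9.1  -67.6]
top brass 127 med xyz [555.3 -56.1  44.8] zmax 0.0499 [553.8 -56.1  32.   21.3   5.4]
side green 100 med xyz [ 293.2 -601.4  404.5] zmax 0.44 [  429.8 -2429.3   200.3   143.     85.5]
side green 689 med xyz [ 300.9 -879.5   25.4] zmax 0.4202 [ 308.7 -928.9  207.2  149.7  -88.6]
side green 229 med xyz [ 448.4 -570.6   15.4] zmax 0.0204 [ 435.  -579.1  132.8   74.8   74.5]
side green 759 med xyz [475.  293.3  10.8] zmax 0.0142 [479.6 289.6  89.3  52.5   7.5]
side copper 30
[... 251 characters left out ...]
0.2   -86.6]
side blue 76 med xyz [  263.1 -1609.2  -143.8] zmax 0.6751 [  254.1 -1190.2   223.5    18.2   -89. ]
side blue 166 med xyz [ 582.3 -144.6    8.2] zmax 0.012 [ 580.2 -182.9  140.2   31.4  -83.5]
side blue 1315 med xyz [ 496.7 -190.9    8.3] zmax 0.6751 [ 518.  -155.9  231.6  148.8  -85.2]
side brass 269 med xyz [  451.6 -1551.5   167.8] zmax 0.6751 [  517.7 -2042.4   308.7   208.4    43.7]
side brass 986 med xyz [  526.8 -1684.5  -203.7] zmax 0.6751 [ 4.8890e+02 -1.0724e+03  3.4950e+02  2.7530e+02 -1.0000e-01]
side brass 132 med xyz [555.9 -49.5  43.1] zmax 0.0495 [548.7 -37.7  63.7  29.4 -67.2]
side brass 128 med xyz [646.3 368.1  63.6] zmax 0.072 [663.6 357.4  51.6  23.9  49.9]
```

```bash
cat > m2.py <<'E'
from h import *
o=np.array([.504,-.0985]);a=np.radians(4.95);R=np.array([[np.cos(a),-np.sin(a)],[np.sin(a),np.cos(a)]])
for n in("top","side"):
    s=load(n+"0.npz"); C=cloud(s); hsv=cv2.cvtColor(s["img"],cv2.COLOR_RGB2HSV).astype(int); H,S,V=hsv[...,0],hsv[...,1],hsv[...,2]
    J=(C[...,:2]-o)@R*1000; Z=C[...,2]*1000
    box=(J[...,0]>-60)&(J[...,0]<75)&(J[...,1]>-165)&(J[...,1]<50)
    # plate: non-blue low region
    m=box&(J[...,0]<41)&(J[...,0]>-42)&(J[...,1]<16)&(J[...,1]>-80)&(Z<28)&~((H>100)&(H<118)&(S>110))
    for c in sorted(comp(m),key=lambda c:c.sum())[-1:]:
        r=rect(s,c,.018); print(n,"plateA",c.sum(),np.median(Z[c]).round(1),r,"jig",((r[:2]/1000-o)@R*1000).round(1),"yaw rel",(r[4]-4.95).round(1))
    f=box&(Z>36)&(S<60)
    for c in comp(f): 
        if c.sum()>30: r=rect(s,c,.044); print(n,"steel",c.sum(),np.median(Z[c]).round(1),r,"jig",((r[:2]/1000-o)@R*1000).round(1))
    h=box&(Z>50)&(((H<6)|(H>172))&(S>150)); print(n,"handle",h.sum(),np.median(J[h],0).round(1),np.median(Z[h]).round(1))
E
python3 m2.py
python3 - <<'E'
from h2 import *
E
cat > p.py <<'E'
# usage: p.py x y z yawdeg(from) x y z yawdeg(to) -> tool-frame shift + rz ; from = commanded pose
import sys,numpy as np
v=list(map(float,sys.argv[1:]))
f,t=v[:4],v[4:8]; a=np.radians(f[3]); d=np.subtract(t[:3],f[:3])
print("tx %.4f ty %.4f tz %.4f rz %.4f"%(d[0]*np.cos(a)+d[1]*np.sin(a), d[0]*np.sin(a)-d[1]*np.cos(a), -d[2], -np.radians(t[3]-f[3])))
E
python3 p.py .234 -.498 .206 25.14 .4895 .165 .12 -17.6; python3 p.py .4895 .165 .1 -17.6 .508 -.125 .12 4.95
```

```text
top plateA 865 16.7 [ 506.  -130.    83.9   51.6    6.6] jig [ -0.7 -31.6] yaw rel 1.6
top steel 224 42.6 [501.4 -68.5  89.3  11.8   4.8] jig [-0.  30.1]
top steel 133 42.4 [ 453.6 -103.7   50.    11.9  -84.2] jig [-50.7  -0.8]
top handle 42 [  55.4 -139.7] 64.2
side plateA 382 18.1 [ 505.9 -130.9   84.3   54.2    5.8] jig [ -0.9 -32.4] yaw rel 0.8
side steel 273 43.5 [483.  -73.3 113.4  60.3  33.8] jig [-18.7  26.9]
side handle 26 [  53.7 -136.9] 61.0
tx 0.5130 ty -0.4917 tz 0.0860 rz 0.7460
tx 0.1053 ty 0.2708 tz -0.0200 rz -0.3936Traceback (most recent call last):
  File "<stdin>", line 1, in <module>
ModuleNotFoundError: No module named 'h2'
```

{"api": "carry_out", "payload": {
  "commands": [
    [0.034,-0.033,0.005,0,0,0],
    [0.068,-0.066,0.01,0,0,0],
    [0.102,-0.099,0.015,0,0,0],
    [0.136,-0.132,0.02,0,0,0],
    [0.17,-0.165,0.025,0,0,0]
  ],
  "jaw": 0.8
}}

```text
time: 0.6
tool_pos: [0.3175, -0.2744, 0.1798]
ee_rot: [-3.141, -0.0, 0.438]
wrist_force: [0.3, 0.4, -0.2]
width: 0.0757
finger_force: 0.0
```

{"api": "carry_out", "payload": {
  "commands": [
    [0.034,-0.033,0.005,0,0,0],
    [0.068,-0.066,0.01,0,0,0],
    [0.102,-0.099,0.015,0,0,0],
    [0.136,-0.132,0.02,0,0,0],
    [0.17,-0.165,0.025,0,0,0]
  ]
}}

```text
time: 1.1
tool_pos: [0.4013, -0.0528, 0.155]
ee_rot: [3.141, -0.0, 0.439]
wrist_force: [0.9, -0.7, 0.4]
width: 0.0752
finger_force: 0.0
```

{"api": "carry_out", "payload": {
  "commands": [
    [0.035,-0.033,0.007,0,0,0.149],
    [0.07,-0.066,0.014,0,0,0.298],
    [0.105,-0.099,0.021,0,0,0.447],
    [0.14,-0.132,0.028,0,0,0.596],
    [0.173,-0.162,0.036,0,0,0.746]
  ]
}}

```text
time: 1.6
tool_pos: [0.4802, 0.1442, 0.1232]
ee_rot: [3.141, -0.0, -0.215]
wrist_force: [1.0, -0.4, 1.2]
width: 0.0754
finger_force: 0.0
```

{"api": "carry_out", "payload": {
  "commands": [
    [0,0,0.02,0,0,0],
    [0,0,0.04,0,0,0],
    [0,0,0.05,0,0,0],
    [0,0,0.05,0,0,0],
    [0,0,0.05,0,0,0]
  ]
}}

```text
time: 2.1
tool_pos: [0.4803, 0.1422, 0.0741]
ee_rot: [-3.141, -0.0, -0.21]
wrist_force: [0.5, -0.3, 0.5]
width: 0.075
finger_force: 0.0
```

```bash
cat > q.py <<'E'
# usage: q.py x y z yawdeg  -> tool-frame shift + rz from measured pose
import sys,numpy as np
from bench import get_obs
from scipy.spatial.transform import Rotation as Ro
o=get_obs(); p=o["tool_pos"]; yaw=o["ee_rot"][2]; t=list(map(float,sys.argv[1:])); d=np.subtract(t[:3],p)
c,s=np.cos(yaw),np.sin(yaw)
print(o["time"],p.round(4),np.degrees(yaw).round(2),"shift %.4f %.4f %.4f rz %.4f"%(d[0]*c+d[1]*s,d[0]*s-d[1]*c,-d[2],-np.radians(t[3])+yaw))
E
python3 q.py .4895 .1645 .0744 -17.6
```

```text
2.1 [0.4803 0.1422 0.0741] -12.05 shift 0.0044 -0.0237 -0.0003 rz 0.0968
```

{"api": "carry_out", "payload": {
  "commands": [
    [0.001,-0.012,0,0,0,0.05],
    [0.0044,-0.0237,0,0,0,0.097],
    [0.0044,-0.0237,0.02,0,0,0.097],
    [0.0044,-0.0237,0.04,0,0,0.097],
    [0.0044,-0.0237,0.055,0,0,0.097]
  ]
}}

```text
time: 2.6
tool_pos: [0.4902, 0.1646, 0.0193]
ee_rot: [-3.141, -0.002, -0.307]
wrist_force: [-0.2, 1.3, -1.9]
width: 0.0754
finger_force: 0.0
```

{"api": "carry_out", "payload": {
  "commands": [
    [0,0,0.008,0,0,0],
    [0,0,0.015,0,0,0],
    [0,0,0.015,0,0,0],
    [0,0,0.015,0,0,0],
    [0,0,0.015,0,0,0]
  ]
}}

```text
time: 3.1
tool_pos: [0.4901, 0.1648, 0.0047]
ee_rot: [-3.141, -0.002, -0.307]
wrist_force: [-0.0, 0.5, -0.6]
width: 0.0749
finger_force: 0.0
```

{"api": "carry_out", "payload": {
  "commands": [
    [0,0,0,0,0,0],
    [0,0,0,0,0,0],
    [0,0,0,0,0,0],
    [0,0,0,0,0,0],
    [0,0,0,0,0,0]
  ],
  "jaw": 0.3
}}

```text
time: 3.6
tool_pos: [0.4895, 0.1649, 0.0039]
ee_rot: [-3.141, -0.0, -0.307]
wrist_force: [-0.5, 0.4, 1.7]
width: 0.0496
finger_force: 30.0
```

{"api": "carry_out", "payload": {
  "commands": [
    [0,0,-0.015,0,0,0],
    [0,0,-0.035,0,0,0],
    [0,0,-0.06,0,0,0],
    [0,0,-0.08,0,0,0],
    [0.005,0.01,-0.085,0,0,0]
  ]
}}

```text
time: 4.1
tool_pos: [0.4924, 0.1544, 0.091]
ee_rot: [-3.139, -0.004, -0.305]
wrist_force: [0.2, -0.4, -1.7]
width: 0.0498
finger_force: 30.0
```

{"api": "carry_out", "payload": {
  "commands": [
    [0.014,0.037,0,0,0,0],
    [0.028,0.074,0,0,0,0],
    [0.042,0.111,0,0,0,0],
    [0.056,0.148,0,0,0,0],
    [0.07,0.185,0,0,0,0]
  ]
}}

```text
time: 4.6
tool_pos: [0.5007, -0.046, 0.0872]
ee_rot: [3.141, 0.002, -0.307]
wrist_force: [1.3, -0.1, -0.9]
width: 0.0496
finger_force: 30.0
```

{"api": "carry_out", "payload": {
  "commands": [
    [0.01,0.025,0,0,0,-0.08],
    [0.02,0.048,0,0,0,-0.18],
    [0.027,0.068,0,0,0,-0.28],
    [0.033,0.08,0,0,0,-0.36],
    [0.033,0.08,0,0,0,-0.394]
  ]
}}

```text
time: 5.1
tool_pos: [0.508, -0.1326, 0.0869]
ee_rot: [3.141, 0.003, 0.086]
wrist_force: [0.7, 0.7, -1.7]
width: 0.0496
finger_force: 30.0
```

```bash
python3 q.py .5097 -.1297 .0255 4.95
```

```text
5.1 [ 0.508  -0.1326  0.0869] 4.95 shift 0.0019 -0.0027 0.0614 rz -0.0000
```

{"api": "carry_out", "payload": {
  "commands": [
    [0.002,-0.003,0.02,0,0,0],
    [0.002,-0.003,0.04,0,0,0],
    [0.002,-0.003,0.056,0,0,0],
    [0.002,-0.003,0.06,0,0,0],
    [0.002,-0.003,0.06,0,0,0]
  ]
}}

```text
time: 5.6
tool_pos: [0.5095, -0.127, 0.027]
ee_rot: [-3.14, 0.003, 0.087]
wrist_force: [-0.1, 0.3, -2.4]
width: 0.0494
finger_force: 30.0
```

{"api": "carry_out", "payload": {
  "commands": [
    [0,0,0.001,0,0,0],
    [0,0,0.002,0,0,0],
    [0,0,0.003,0,0,0],
    [0,0,0.004,0,0,0],
    [0,0,0.004,0,0,0]
  ]
}}

```text
time: 6.1
tool_pos: [0.511, -0.1269, 0.0248]
ee_rot: [3.141, -0.0, 0.087]
wrist_force: [0.0, 0.2, -1.5]
width: 0.0494
finger_force: 30.0
```

{"api": "carry_out", "payload": {
  "commands": [
    [0,0,0.001,0,0,0],
    [0,0,0.002,0,0,0],
    [0,0,0.003,0,0,0],
    [0,0,0.003,0,0,0],
    [0,0,0.003,0,0,0]
  ]
}}

```text
time: 6.6
tool_pos: [0.511, -0.1269, 0.0219]
ee_rot: [3.141, -0.0, 0.087]
wrist_force: [-0.1, 0.3, 0.5]
width: 0.0497
finger_force: 30.0
```

{"api": "carry_out", "payload": {
  "commands": [
    [0,0,0,0,0,0],
    [0,0,0,0,0,0],
    [0,0,0,0,0,0],
    [0,0,-0.03,0,0,0],
    [0,0,-0.07,0,0,0]
  ],
  "jaw": 0.75
}}

```text
time: 7.1
tool_pos: [0.5089, -0.1262, 0.0897]
ee_rot: [-3.139, 0.006, 0.087]
wrist_force: [0.5, -0.1, -0.3]
width: 0.0705
finger_force: 0.0
```

{"api": "carry_out", "payload": {
  "commands": [
    [0,-0.04,0,0,0,0],
    [0.001,-0.08,0,0,0,0],
    [0.001,-0.12,0,0,0,0],
    [0.002,-0.16,0,0,0,0],
    [0.002,-0.2,0,0,0,0]
  ]
}}

```text
time: 7.6
tool_pos: [0.4954, 0.074, 0.092]
ee_rot: [3.141, -0.001, 0.087]
wrist_force: [0.7, 0.7, -0.3]
width: 0.0701
finger_force: 0.0
```

{"api": "carry_out", "payload": {
  "commands": [
    [0,-0.045,0,0,0,0],
    [0.001,-0.09,0,0,0,0],
    [0.001,-0.135,0,0,0,0],
    [0.002,-0.18,0,0,0,-0.02],
    [0.002,-0.215,0,0,0,-0.05]
  ]
}}

```text
time: 8.1
tool_pos: [0.4784, 0.2895, 0.0918]
ee_rot: [-3.141, -0.001, 0.14]
wrist_force: [0.8, -0.1, 0.4]
width: 0.0704
finger_force: 0.0
```

{"api": "carry_out", "payload": {
  "commands": [
    [0,0,0.01,0,0,0],
    [0,0,0.025,0,0,0],
    [0,0,0.04,0,0,0],
    [0,0,0.05,0,0,0],
    [0,0,0.05,0,0,0]
  ]
}}

```text
time: 8.6
tool_pos: [0.4773, 0.2848, 0.0387]
ee_rot: [3.14, 0.005, 0.135]
wrist_force: [-0.2, -0.4, -0.6]
width: 0.0705
finger_force: 0.0
```

```bash
python3 q.py .4793 .287 .003 7.9
```

```text
8.6 [0.4773 0.2848 0.0387] 7.75 shift 0.0023 -0.0019 0.0357 rz -0.0027
```

{"api": "carry_out", "payload": {
  "commands": [
    [0.001,-0.002,0.01,0,0,-0.003],
    [0.002,-0.002,0.025,0,0,-0.003],
    [0.002,-0.002,0.035,0,0,-0.003],
    [0.002,-0.002,0.037,0,0,-0.003],
    [0.002,-0.002,0.037,0,0,-0.003]
  ]
}}

```text
time: 9.1
tool_pos: [0.48, 0.2889, 0.0038]
ee_rot: [3.141, 0.001, 0.14]
wrist_force: [0.4, -1.0, -0.4]
width: 0.0705
finger_force: 0.0
```

{"api": "carry_out", "payload": {
  "commands": [
    [0,0,0,0,0,0],
    [0,0,0,0,0,0],
    [0,0,0,0,0,0],
    [0,0,0,0,0,0],
    [0,0,0,0,0,0]
  ],
  "jaw": 0.3
}}

```text
time: 9.6
tool_pos: [0.481, 0.2893, 0.0053]
ee_rot: [-3.141, -0.001, 0.14]
wrist_force: [-0.5, 0.9, 2.0]
width: 0.0494
finger_force: 30.0
```

```bash
python3 q.py .511 -.127 .1 4.95
```

```text
9.6 [0.481  0.2893 0.0053] 8.04 shift -0.0285 0.4164 -0.0947 rz 0.0539
```

{"api": "carry_out", "payload": {
  "commands": [
    [0,0,-0.015,0,0,0],
    [0,0,-0.035,0,0,0],
    [0,0,-0.06,0,0,0],
    [0,0,-0.08,0,0,0],
    [-0.001,0.016,-0.09,0,0,0]
  ]
}}

```text
time: 10.1
tool_pos: [0.4827, 0.2745, 0.0977]
ee_rot: [-3.14, -0.004, 0.143]
wrist_force: [0.8, -0.7, -2.0]
width: 0.0496
finger_force: 30.0
```

{"api": "carry_out", "payload": {
  "commands": [
    [-0.003,0.042,0,0,0,0],
    [-0.006,0.084,0,0,0,0],
    [-0.009,0.126,0,0,0,0],
    [-0.012,0.168,0,0,0,0],
    [-0.015,0.21,0,0,0,0]
  ]
}}

```text
time: 10.6
tool_pos: [0.4953, 0.0605, 0.0945]
ee_rot: [3.141, 0.001, 0.14]
wrist_force: [1.1, 0.7, -0.7]
width: 0.0493
finger_force: 30.0
```

{"api": "carry_out", "payload": {
  "commands": [
    [-0.003,0.042,0,0,0,0],
    [-0.006,0.084,0,0,0,0.01],
    [-0.009,0.126,0,0,0,0.03],
    [-0.012,0.165,0,0,0,0.054],
    [-0.0125,0.19,0,0,0,0.054]
  ]
}}

```text
time: 11.1
tool_pos: [0.509, -0.1303, 0.0945]
ee_rot: [3.141, 0.001, 0.083]
wrist_force: [0.0, 0.8, -1.5]
width: 0.0494
finger_force: 30.0
```

{"api": "carry_out", "payload": {
  "commands": [
    [0,0,0.01,0,0,0],
    [0,0,0.025,0,0,0],
    [0,0,0.04,0,0,0],
    [0,0,0.048,0,0,0],
    [0,0,0.048,0,0,0]
  ]
}}

```text
time: 11.6
tool_pos: [0.5085, -0.1257, 0.0447]
ee_rot: [-3.14, 0.004, 0.087]
wrist_force: [0.6, 0.0, -0.4]
width: 0.0493
finger_force: 30.0
```

```bash
python3 q.py .511 -.127 .034 4.95
```

```text
11.6 [ 0.5085 -0.1257  0.0447] 4.97 shift 0.0023 0.0015 0.0107 rz 0.0004
```

{"api": "carry_out", "payload": {
  "commands": [
    [0.001,0.001,0.003,0,0,0],
    [0.001,0.001,0.006,0,0,0],
    [0.001,0.001,0.008,0,0,0],
    [0.001,0.001,0.008,0,0,0],
    [0.001,0.001,0.008,0,0,0]
  ]
}}

```text
time: 12.1
tool_pos: [0.5116, -0.1277, 0.0389]
ee_rot: [3.141, -0.0, 0.086]
wrist_force: [0.6, -0.3, -0.9]
width: 0.0496
finger_force: 30.0
```

{"api": "carry_out", "payload": {
  "commands": [
    [0,0,0.001,0,0,0],
    [0,0,0.002,0,0,0],
    [0,0,0.003,0,0,0],
    [0,0,0.003,0,0,0],
    [0,0,0.003,0,0,0]
  ]
}}

```text
time: 12.6
tool_pos: [0.5115, -0.1277, 0.0356]
ee_rot: [3.142, 0.0, 0.086]
wrist_force: [-0.7, 0.4, -1.0]
width: 0.0493
finger_force: 30.0
```

{"api": "carry_out", "payload": {
  "commands": [
    [0,0,0.001,0,0,0],
    [0,0,0.002,0,0,0],
    [0,0,0.002,0,0,0],
    [0,0,0.002,0,0,0],
    [0,0,0.002,0,0,0]
  ]
}}

```text
time: 13.1
tool_pos: [0.5115, -0.1277, 0.0337]
ee_rot: [3.141, -0.0, 0.086]
wrist_force: [0.4, -0.1, -1.7]
width: 0.0494
finger_force: 30.0
```

{"api": "carry_out", "payload": {
  "commands": [
    [0,0,0.0005,0,0,0],
    [0,0,0.001,0,0,0],
    [0,0,0.0015,0,0,0],
    [0,0,0.0015,0,0,0],
    [0,0,0.0015,0,0,0]
  ]
}}

```text
time: 13.6
tool_pos: [0.5116, -0.1277, 0.0333]
ee_rot: [3.141, -0.0, 0.086]
wrist_force: [-2.6, 0.7, 5.8]
width: 0.0494
finger_force: 30.0
```

{"api": "carry_out", "payload": {
  "commands": [
    [0,0,0,0,0,0],
    [0,0,0,0,0,0],
    [0,0,0,0,0,0],
    [0,0,-0.02,0,0,0],
    [0,0,-0.05,0,0,0]
  ],
  "jaw": 0.75
}}

```text
time: 14.1
tool_pos: [0.5096, -0.127, 0.08]
ee_rot: [-3.139, 0.005, 0.086]
wrist_force: [0.5, -0.1, -0.0]
width: 0.0707
finger_force: 0.0
```

{"api": "carry_out", "payload": {
  "commands": [
    [0,0.01,-0.02,0,0,-0.13],
    [0,0.02,-0.02,0,0,-0.26],
    [0,0.03,-0.02,0,0,-0.39],
    [0,0.04,-0.02,0,0,-0.52],
    [0,0.051,-0.02,0,0,-0.65]
  ],
  "jaw": 0.4
}}

```text
time: 14.6
tool_pos: [0.5159, -0.1788, 0.1019]
ee_rot: [-3.142, 0.0, 0.742]
wrist_force: [-0.1, -0.3, 0.3]
width: 0.0382
finger_force: 0.0
```

{"api": "carry_out", "payload": {
  "commands": [
    [0,0,0,0,0,-0.14],
    [0,0,0,0,0,-0.28],
    [0,0,0,0,0,-0.42],
    [0,0,0,0,0,-0.56],
    [0,0,0,0,0,-0.7]
  ]
}}

```text
time: 15.1
tool_pos: [0.5159, -0.1785, 0.1018]
ee_rot: [-3.141, -0.0, 1.442]
wrist_force: [-0.4, 0.2, 1.1]
width: 0.0376
finger_force: 0.0
```

```bash
python3 q.py .5109 -.1787 .016 94.95;python3 - <<'E'
from bench import *
import cv2,numpy as np
s=snapshot("top"); i=s["img"][160:260,280:410,::-1]; cv2.imwrite("pics/top1.png",cv2.resize(i,(780,600),interpolation=cv2.INTER_CUBIC))
E
```

```text
15.1 [ 0.5159 -0.1785  0.1018] 82.61 shift -0.0008 -0.0049 0.0858 rz -0.2153
```

View pics/top1.png

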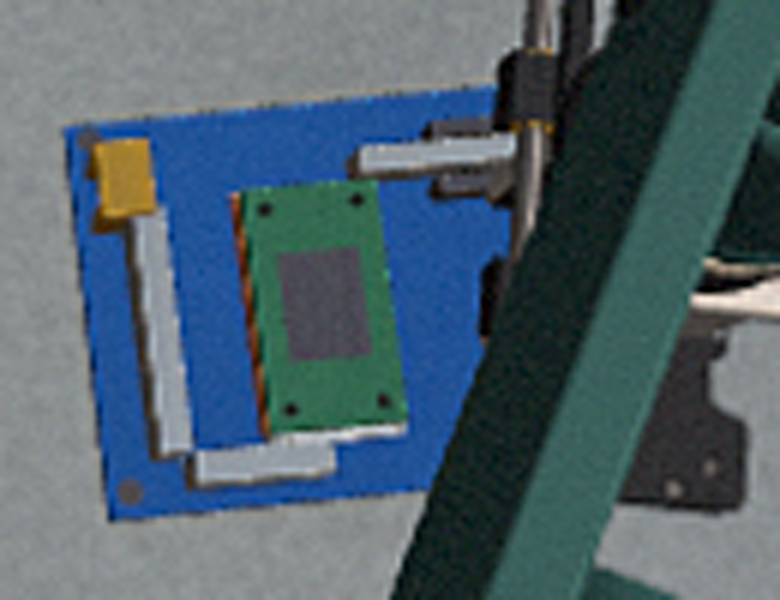

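The pile stands straight, with green on copper on silver at about (320,310). It has a gap to the long fence on the left and sits just off the end fence at the bottom.

{"api": "carry_out", "payload": {
  "commands": [
    [0,-0.005,0,0,0,-0.11],
    [-0.001,-0.005,0.02,0,0,-0.215],
    [-0.001,-0.005,0.045,0,0,-0.215],
    [-0.001,-0.005,0.065,0,0,-0.215],
    [-0.001,-0.005,0.075,0,0,-0.215]
  ]
}}

```text
time: 15.65
tool_pos: [0.5095, -0.1782, 0.0248]
ee_rot: [-3.138, -0.002, 1.649]
wrist_force: [0.3, 0.4, 0.3]
width: 0.0379
finger_force: 0.0
```

{"api": "carry_out", "payload": {
  "commands": [
    [0,0,0.005,0,0,0],
    [0,0,0.01,0,0,0],
    [0,0,0.013,0,0,0],
    [0,0,0.013,0,0,0],
    [0,0,0.013,0,0,0]
  ]
}}

```text
time: 16.15
tool_pos: [0.5113, -0.179, 0.0149]
ee_rot: [3.14, 0.001, 1.651]
wrist_force: [-0.2, 0.4, 1.0]
width: 0.0376
finger_force: 0.0
```

```bash
python3 q.py .5068 -.1319 .013 94.95
```

```text
16.15 [ 0.5113 -0.179   0.0149] 94.6 shift 0.0473 -0.0007 0.0019 rz -0.0061
```

{"api": "carry_out", "payload": {
  "commands": [
    [0.005,0,0.001,0,0,-0.006],
    [0.01,0,0.001,0,0,-0.006],
    [0.015,0,0.001,0,0,-0.006],
    [0.02,0,0.001,0,0,-0.006],
    [0.024,0,0.001,0,0,-0.006]
  ]
}}

```text
time: 16.65
tool_pos: [0.509, -0.1548, 0.0134]
ee_rot: [3.141, 0.001, 1.657]
wrist_force: [-0.1, -1.6, -1.0]
width: 0.0374
finger_force: 1.0
```

{"api": "carry_out", "payload": {
  "commands": [
    [0.004,0,0,0,0,0],
    [0.008,0,0,0,0,0],
    [0.012,0,0,0,0,0],
    [0.015,0,0,0,0,0],
    [0.017,0,0,0,0,0]
  ]
}}

```text
time: 17.15
tool_pos: [0.5075, -0.1378, 0.0134]
ee_rot: [3.141, 0.0, 1.657]
wrist_force: [0.1, -3.5, -0.1]
width: 0.0375
finger_force: 1.2
```

```bash
python3 q.py .5068 -.1319 .013 94.95
```

```text
17.15 [ 0.5075 -0.1378  0.0134] 94.96 shift 0.0060 -0.0002 0.0004 rz 0.0002
```

{"api": "carry_out", "payload": {
  "commands": [
    [0.001,0,0,0,0,0],
    [0.002,0,0,0,0,0],
    [0.003,0,0,0,0,0],
    [0.0035,0,0,0,0,0],
    [0.004,0,0,0,0,0]
  ]
}}

```text
time: 17.65
tool_pos: [0.5073, -0.1344, 0.0134]
ee_rot: [3.141, 0.001, 1.657]
wrist_force: [1.1, -4.2, 1.3]
width: 0.0375
finger_force: 1.9
```

{"api": "carry_out", "payload": {
  "commands": [
    [0.0002,0,0,0,0,0],
    [0.0004,0,0,0,0,0],
    [0.0006,0,0,0,0,0],
    [0.0008,0,0,0,0,0],
    [0.001,0,0,0,0,0]
  ]
}}

```text
time: 18.15
tool_pos: [0.5071, -0.1334, 0.0134]
ee_rot: [3.141, 0.001, 1.657]
wrist_force: [0.8, -6.1, 0.7]
width: 0.0377
finger_force: 2.8
```

{"api": "carry_out", "payload": {
  "commands": [
    [0.0002,0,0,0,0,0],
    [0.0004,0,0,0,0,0],
    [0.0006,0,0,0,0,0],
    [0.0008,0,0,0,0,0],
    [0.001,0,0,0,0,0]
  ]
}}

```text
time: 18.65
tool_pos: [0.5071, -0.1333, 0.0134]
ee_rot: [3.141, 0.003, 1.657]
wrist_force: [1.4, -8.0, 0.9]
width: 0.0376
finger_force: 4.0
```

{"api": "carry_out", "payload": {
  "commands": [
    [0.0004,0,0,0,0,0],
    [0.0008,0,0,0,0,0],
    [0.0012,0,0,0,0,0],
    [0.0012,0,0,0,0,0],
    [0.0012,0,0,0,0,0]
  ]
}}

```text
time: 19.15
tool_pos: [0.5071, -0.1334, 0.0134]
ee_rot: [3.141, 0.005, 1.657]
wrist_force: [0.6, -9.9, -0.3]
width: 0.0377
finger_force: 5.2
```

{"api": "carry_out", "payload": {
  "commands": [
    [-0.005,0,0,0,0,0],
    [-0.015,0,0,0,0,0],
    [-0.02,0,-0.03,0,0,0],
    [-0.02,0,-0.06,0,0,0],
    [-0.02,0,-0.09,0,0,0]
  ]
}}

```text
time: 19.65
tool_pos: [0.5077, -0.1498, 0.1032]
ee_rot: [-3.139, -0.003, 1.657]
wrist_force: [0.5, -1.2, 0.4]
width: 0.0376
finger_force: 0.0
```

{"api": "carry_out", "payload": {
  "commands": [
    [0.01,0.014,0,0,0,0.13],
    [0.02,0.028,0,0,0,0.26],
    [0.03,0.042,0,0,0,0.39],
    [0.04,0.056,0,0,0,0.52],
    [0.05,0.07,0,0,0,0.65]
  ],
  "jaw": 0
}}

```text
time: 20.15
tool_pos: [0.5738, -0.0935, 0.1024]
ee_rot: [-3.138, -0.001, 1.002]
wrist_force: [-0.3, -0.2, 0.9]
width: 0.002
finger_force: 0.0
```

{"api": "carry_out", "payload": {
  "commands": [
    [0,0,0,0,0,0.14],
    [0,0,0,0,0,0.28],
    [0,0,0,0,0,0.42],
    [0,0,0,0,0,0.56],
    [0,0,0,0,0,0.7]
  ]
}}

```text
time: 20.65
tool_pos: [0.5733, -0.0938, 0.1023]
ee_rot: [-3.138, 0.001, 0.302]
wrist_force: [-0.1, 0.2, 0.4]
width: 0.0004
finger_force: 0.0
```

```bash
python3 q.py .5737 -.094 .0135 4.95
```

```text
20.65 [ 0.5733 -0.0938  0.1023] 17.31 shift 0.0004 0.0003 0.0888 rz 0.2157
```

{"api": "carry_out", "payload": {
  "commands": [
    [0,0,0,0,0,0.11],
    [0,0,0.02,0,0,0.216],
    [0,0,0.045,0,0,0.216],
    [0,0,0.065,0,0,0.216],
    [0,0,0.075,0,0,0.216]
  ]
}}

```text
time: 21.15
tool_pos: [0.5718, -0.0937, 0.0251]
ee_rot: [-3.138, 0.005, 0.091]
wrist_force: [-0.1, -0.0, -0.0]
width: 0.0005
finger_force: 0.0
```

{"api": "carry_out", "payload": {
  "commands": [
    [0,0,0.005,0,0,0],
    [0,0,0.01,0,0,0],
    [0,0,0.013,0,0,0],
    [0,0,0.013,0,0,0],
    [0,0,0.013,0,0,0]
  ]
}}

```text
time: 21.65
tool_pos: [0.5744, -0.0949, 0.0159]
ee_rot: [3.141, -0.001, 0.091]
wrist_force: [0.4, 1.0, -0.3]
width: 0.0007
finger_force: 0.0
```

```bash
python3 q.py .5568 -.0945 .0135 4.95
```

```text
21.65 [ 0.5744 -0.0949  0.0159] 5.23 shift -0.0175 -0.0021 0.0024 rz 0.0048
```

{"api": "carry_out", "payload": {
  "commands": [
    [-0.003,0,0.001,0,0,0.004],
    [-0.006,0,0.002,0,0,0.004],
    [-0.009,0,0.002,0,0,0.004],
    [-0.011,0,0.002,0,0,0.004],
    [-0.012,0,0.002,0,0,0.004]
  ]
}}

```text
time: 22.15
tool_pos: [0.562, -0.096, 0.0133]
ee_rot: [3.141, -0.001, 0.087]
wrist_force: [0.5, 0.8, -0.3]
width: 0.0006
finger_force: 0.5
```

{"api": "carry_out", "payload": {
  "commands": [
    [-0.0006,0,0,0,0,0],
    [-0.0012,0,0,0,0,0],
    [-0.0018,0,0,0,0,0],
    [-0.0024,0,0,0,0,0],
    [-0.003,0,0,0,0,0]
  ]
}}

```text
time: 22.65
tool_pos: [0.5597, -0.0962, 0.0134]
ee_rot: [3.141, -0.002, 0.087]
wrist_force: [3.9, 0.7, -1.5]
width: 0.0003
finger_force: 2.0
```

{"api": "carry_out", "payload": {
  "commands": [
    [-0.0003,0,0,0,0,0],
    [-0.0006,0,0,0,0,0],
    [-0.0009,0,0,0,0,0],
    [-0.0012,0,0,0,0,0],
    [-0.0015,0,0,0,0,0]
  ]
}}

```text
time: 23.15
tool_pos: [0.5597, -0.0963, 0.0142]
ee_rot: [3.141, -0.005, 0.087]
wrist_force: [7.8, 0.9, -1.0]
width: 0.0002
finger_force: 3.5
```

{"api": "carry_out", "payload": {
  "commands": [
    [-0.0004,0,0,0,0,0],
    [-0.0008,0,0,0,0,0],
    [-0.0012,0,0,0,0,0],
    [-0.0016,0,0,0,0,0],
    [-0.002,0,0,0,0,0]
  ]
}}

```text
time: 23.65
tool_pos: [0.5598, -0.0963, 0.0151]
ee_rot: [3.141, -0.01, 0.087]
wrist_force: [9.5, 1.8, -0.5]
width: 0.0004
finger_force: 5.3
```

{"api": "carry_out", "payload": {
  "commands": [
    [-0.0004,0,0,0,0,0],
    [-0.0008,0,0,0,0,0],
    [-0.0012,0,0,0,0,0],
    [-0.0012,0,0,0,0,0],
    [-0.0012,0,0,0,0,0]
  ]
}}

```text
time: 24.15
tool_pos: [0.5599, -0.0964, 0.0157]
ee_rot: [3.14, -0.013, 0.087]
wrist_force: [11.7, 2.2, -1.1]
width: 0.0003
finger_force: 6.1
```

{"api": "carry_out", "payload": {
  "commands": [
    [0.006,0,0,0,0,0],
    [0.016,0,0,0,0,0],
    [0.02,0,-0.03,0,0,0],
    [0.02,0,-0.06,0,0,0],
    [0.02,0.02,-0.09,0,0,0]
  ]
}}

```text
time: 24.65
tool_pos: [0.5749, -0.113, 0.103]
ee_rot: [-3.14, 0.004, 0.09]
wrist_force: [0.6, -0.4, -0.6]
width: 0.0006
finger_force: 0.0
```

{"api": "carry_out", "payload": {
  "commands": [
    [0,0.045,0,0,0,0],
    [0,0.09,0,0,0,0],
    [0,0.135,0,0,0,0],
    [0,0.155,0,0,0,0],
    [0,0.155,0,0,0,0]
  ]
}}

```text
time: 25.15
tool_pos: [0.5885, -0.2717, 0.1019]
ee_rot: [-3.141, 0.003, 0.083]
wrist_force: [0.4, 1.2, -0.3]
width: 0.0001
finger_force: 0.0
```

```bash
cat > v.py <<'E'
import sys
from bench import *
from h import *
k=sys.argv[1]; o=get_obs(); print(o["time"],o["tool_pos"].round(4))
for n,(r,c) in dict(top=((165,250),(285,400)),side=((140,215),(255,350))).items():
    s=snapshot(n); np.savez(n+k+".npz",**{q:np.array(w) for q,w in s.items()})
    i=s["img"][r[0]:r[1],c[0]:c[1],::-1]; f=780/i.shape[1]; cv2.imwrite(f"pics/{n}{k}.png",cv2.resize(i,None,fx=6,fy=6,interpolation=cv2.INTER_CUBIC))
E
python3 v.py 2
```

```text
25.15 [ 0.5885 -0.2717  0.1019]
```

View pics/top2.png

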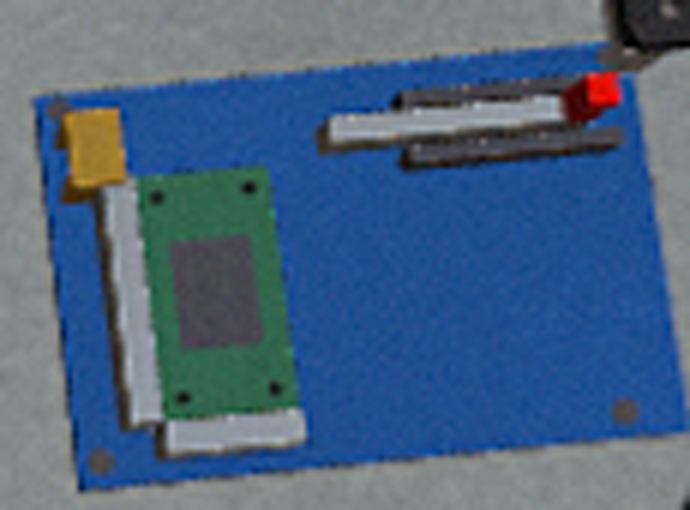

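View pics/side2.png

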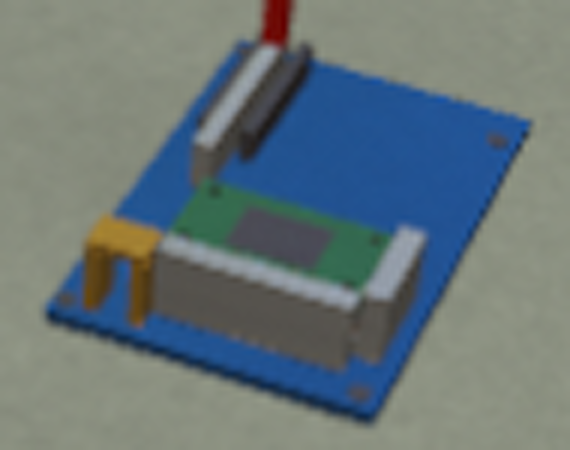

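The green top plate sits tight against both fences at (215,290), with no slivers showing. The lower plates are hidden on the pushed sides, so I'll repeat both pushes with lower fingertips to check them by touch.

{"api": "carry_out", "payload": {
  "commands": [
    [0,-0.042,0,0,0,0],
    [0,-0.084,0,0,0,0],
    [0.001,-0.126,0,0,0,0],
    [0.002,-0.166,0,0,0,0],
    [0.002,-0.178,0,0,0,0]
  ]
}}

```text
time: 25.75
tool_pos: [0.5749, -0.0858, 0.1034]
ee_rot: [-3.139, 0.001, 0.094]
wrist_force: [-0.1, -0.3, 0.5]
width: 0.0006
finger_force: 0.0
```

{"api": "carry_out", "payload": {
  "commands": [
    [0,0,0.02,0,0,0],
    [0,0,0.045,0,0,0],
    [0,0,0.065,0,0,0],
    [0,0,0.078,0,0,0],
    [0,0,0.08,0,0,0]
  ]
}}

```text
time: 26.25
tool_pos: [0.5743, -0.0908, 0.0211]
ee_rot: [-3.14, 0.004, 0.088]
wrist_force: [0.2, -0.4, -0.1]
width: 0.0005
finger_force: 0.0
```

{"api": "carry_out", "payload": {
  "commands": [
    [0,0,0.003,0,0,0],
    [0,0,0.006,0,0,0],
    [0,0,0.008,0,0,0],
    [0,0,0.008,0,0,0],
    [0,0,0.008,0,0,0]
  ]
}}

```text
time: 26.75
tool_pos: [0.5763, -0.0919, 0.0156]
ee_rot: [3.141, -0.001, 0.087]
wrist_force: [0.7, 0.8, 0.4]
width: 0.0002
finger_force: 0.0
```

```bash
python3 q.py .5597 -.0955 .0105 4.95
python3 - <<'E'
from h import *
o=np.array([.504,-.099]);a=np.radians(4.95);R=np.array([[np.cos(a),-np.sin(a)],[np.sin(a),np.cos(a)]])
for n in("top2","side2"):
    s=load(n+".npz"); hsv=cv2.cvtColor(s["img"],cv2.COLOR_RGB2HSV).astype(int); C=cloud(s)
    m=(hsv[...,0]>55)&(hsv[...,0]<85)&(hsv[...,1]>90)&(abs(C[...,0]-.5)<.1)&(abs(C[...,1]+.1)<.08)
    r=rect(s,max(comp(m),key=lambda c:c.sum()),.038); print(n,r,((r[:2]/1000-o)@R*1000).round(1))
E
```

```text
26.75 [ 0.5763 -0.0919  0.0156] 4.99 shift -0.0168 0.0022 0.0051 rz 0.0007
top2 [ 504.7 -100.3   88.1   47.8    5.1] [ 0.6 -1.4]
side2 [ 505.3 -103.8   85.    38.3    4.4] [ 0.9 -4.9]
```

{"api": "carry_out", "payload": {
  "commands": [
    [-0.003,0.001,0.002,0,0,0],
    [-0.006,0.002,0.004,0,0,0],
    [-0.009,0.002,0.0055,0,0,0],
    [-0.011,0.002,0.0055,0,0,0],
    [-0.013,0.002,0.0055,0,0,0]
  ]
}}

```text
time: 27.25
tool_pos: [0.5629, -0.0949, 0.0096]
ee_rot: [-3.142, 0.0, 0.087]
wrist_force: [0.2, -0.3, 0.1]
width: 0.0003
finger_force: 0.0
```

{"api": "carry_out", "payload": {
  "commands": [
    [-0.001,0,0,0,0,0],
    [-0.002,0,0,0,0,0],
    [-0.003,0,0,0,0,0],
    [-0.0035,0,0,0,0,0],
    [-0.004,0,0,0,0,0]
  ]
}}

```text
time: 27.75
tool_pos: [0.5596, -0.0952, 0.0098]
ee_rot: [3.141, -0.001, 0.087]
wrist_force: [1.4, 0.4, -0.6]
width: 0.0005
finger_force: 0.9
```

{"api": "carry_out", "payload": {
  "commands": [
    [-0.0004,0,0,0,0,0],
    [-0.0008,0,0,0,0,0],
    [-0.0012,0,0,0,0,0],
    [-0.0016,0,0,0,0,0],
    [-0.002,0,0,0,0,0]
  ]
}}

```text
time: 28.25
tool_pos: [0.5597, -0.0952, 0.0107]
ee_rot: [3.141, -0.006, 0.087]
wrist_force: [6.8, 0.9, -0.8]
width: 0.0003
finger_force: 3.5
```

{"api": "carry_out", "payload": {
  "commands": [
    [0.003,0,0,0,0,0],
    [0.007,0,-0.01,0,0,0],
    [0.007,0,-0.023,0,0,0],
    [0.007,0,-0.023,0,0,0],
    [0.004,0,-0.023,0,0,0]
  ]
}}

```text
time: 28.75
tool_pos: [0.5617, -0.0952, 0.0337]
ee_rot: [3.141, -0.001, 0.087]
wrist_force: [0.2, -0.9, -1.0]
width: 0.0003
finger_force: 0.0
```

{"api": "carry_out", "payload": {
  "commands": [
    [-0.001,0,0,0,0,0],
    [-0.002,0,0,0,0,0],
    [-0.003,0,0,0,0,0],
    [-0.0035,0,0,0,0,0],
    [-0.004,0,0,0,0,0]
  ]
}}

```text
time: 29.25
tool_pos: [0.5594, -0.0952, 0.0334]
ee_rot: [3.141, -0.005, 0.087]
wrist_force: [6.2, 1.5, -0.8]
width: 0.0009
finger_force: 3.3
```

{"api": "carry_out", "payload": {
  "commands": [
    [-0.0004,0,0,0,0,0],
    [-0.0008,0,0,0,0,0],
    [-0.0012,0,0,0,0,0],
    [-0.0016,0,0,0,0,0],
    [-0.002,0,0,0,0,0]
  ]
}}

```text
time: 29.75
tool_pos: [0.5594, -0.0952, 0.0343]
ee_rot: [3.141, -0.01, 0.087]
wrist_force: [9.6, 1.5, -0.9]
width: 0.0004
finger_force: 4.8
```

{"api": "carry_out", "payload": {
  "commands": [
    [0.006,0,0,0,0,0],
    [0.012,0,-0.01,0,0,0],
    [0.014,0,-0.03,0,0,0],
    [0.014,0,-0.05,0,0,0],
    [0.014,0,-0.07,0,0,0]
  ]
}}

```text
time: 30.25
tool_pos: [0.5685, -0.0944, 0.1033]
ee_rot: [-3.141, 0.002, 0.087]
wrist_force: [0.3, 0.1, -0.0]
width: 0.0004
finger_force: 0.0
```

{"api": "carry_out", "payload": {
  "commands": [
    [-0.014,0.012,0,0,0,-0.13],
    [-0.028,0.024,0,0,0,-0.26],
    [-0.042,0.036,0,0,0,-0.39],
    [-0.056,0.048,0,0,0,-0.52],
    [-0.068,0.06,0,0,0,-0.65]
  ],
  "jaw": 0.4
}}

```text
time: 30.75
tool_pos: [0.5054, -0.1605, 0.1028]
ee_rot: [-3.14, 0.001, 0.742]
wrist_force: [0.9, -0.9, 0.3]
width: 0.0362
finger_force: 0.0
```

{"api": "carry_out", "payload": {
  "commands": [
    [0,0,0,0,0,-0.14],
    [0,0,0,0,0,-0.28],
    [0,0,0,0,0,-0.42],
    [0,0,0,0,0,-0.56],
    [0,0,0,0,0,-0.7]
  ]
}}

```text
time: 31.25
tool_pos: [0.506, -0.1601, 0.1028]
ee_rot: [-3.14, 0.0, 1.443]
wrist_force: [1.3, 0.3, -0.6]
width: 0.0376
finger_force: 0.0
```

{"api": "carry_out", "payload": {
  "commands": [
    [0,0,0,0,0,-0.11],
    [0,0,0.02,0,0,-0.215],
    [0,0,0.04,0,0,-0.215],
    [0,0,0.06,0,0,-0.215],
    [0,0,0.075,0,0,-0.215]
  ]
}}

```text
time: 31.75
tool_pos: [0.5055, -0.1598, 0.0265]
ee_rot: [-3.138, -0.001, 1.652]
wrist_force: [1.0, 0.5, -0.5]
width: 0.0374
finger_force: 0.0
```

```bash
python3 q.py .507 -.1333 .011 94.95
```

```text
31.75 [ 0.5055 -0.1598  0.0265] 94.66 shift 0.0263 0.0037 0.0155 rz -0.0050
```

{"api": "carry_out", "payload": {
  "commands": [
    [0,0.001,0.005,0,0,-0.005],
    [0.003,0.002,0.01,0,0,-0.005],
    [0.007,0.003,0.0165,0,0,-0.005],
    [0.011,0.003,0.0165,0,0,-0.005],
    [0.015,0.003,0.0165,0,0,-0.005]
  ]
}}

```text
time: 32.25
tool_pos: [0.5086, -0.1444, 0.0116]
ee_rot: [3.141, 0.0, 1.657]
wrist_force: [-0.4, 0.1, -0.2]
width: 0.0376
finger_force: 0.0
```

{"api": "carry_out", "payload": {
  "commands": [
    [0.002,0,0,0,0,0],
    [0.004,0,0,0,0,0],
    [0.006,0,0,0,0,0],
    [0.008,0,0,0,0,0],
    [0.009,0,0,0,0,0]
  ]
}}

```text
time: 32.75
tool_pos: [0.5077, -0.1357, 0.0113]
ee_rot: [3.141, 0.0, 1.657]
wrist_force: [-1.1, -0.1, 0.4]
width: 0.0377
finger_force: 0.0
```

{"api": "carry_out", "payload": {
  "commands": [
    [0.0006,0,0,0,0,0],
    [0.0012,0,0,0,0,0],
    [0.0018,0,0,0,0,0],
    [0.0024,0,0,0,0,0],
    [0.003,0,0,0,0,0]
  ]
}}

```text
time: 33.25
tool_pos: [0.5074, -0.1334, 0.0112]
ee_rot: [3.142, 0.001, 1.657]
wrist_force: [-0.1, -0.6, -0.3]
width: 0.0373
finger_force: 0.9
```

{"api": "carry_out", "payload": {
  "commands": [
    [0.0006,0,0,0,0,0],
    [0.0012,0,0,0,0,0],
    [0.0018,0,0,0,0,0],
    [0.0024,0,0,0,0,0],
    [0.003,0,0,0,0,0]
  ]
}}

```text
time: 33.75
tool_pos: [0.5075, -0.1334, 0.0117]
ee_rot: [3.141, 0.007, 1.657]
wrist_force: [0.1, -11.1, -1.0]
width: 0.0377
finger_force: 5.2
```

{"api": "carry_out", "payload": {
  "commands": [
    [-0.006,0,0,0,0,0],
    [-0.012,0,-0.005,0,0,0],
    [-0.015,0,-0.03,0,0,0],
    [-0.015,0,-0.06,0,0,0],
    [-0.015,0,-0.09,0,0,0]
  ]
}}

```text
time: 34.25
tool_pos: [0.5081, -0.1444, 0.1021]
ee_rot: [-3.141, -0.002, 1.657]
wrist_force: [-0.2, 0.1, -0.2]
width: 0.0372
finger_force: 0.0
```

```bash
python3 - <<'E'
import numpy as np
o=np.array([.504,-.1]);a=np.radians(4.95);R=np.array([[np.cos(a),-np.sin(a)],[np.sin(a),np.cos(a)]])
for j in [(56,-165),(56,-66.5)]: print(o+R@np.array(j)/1000)
E
python3 q.py .5740 -.2636 .1 94.95
```

```text
[ 0.57402839 -0.25955258]
[ 0.56552918 -0.16141994]
34.25 [ 0.5081 -0.1444  0.1021] 94.94 shift -0.1244 0.0554 0.0021 rz -0.0001
```

{"api": "carry_out", "payload": {
  "commands": [
    [-0.025,0.011,0,0,0,0],
    [-0.05,0.022,0,0,0,0],
    [-0.075,0.033,0,0,0,0],
    [-0.1,0.044,0,0,0,0],
    [-0.121,0.0555,0,0,0,0]
  ],
  "jaw": 0
}}

```text
time: 34.75
tool_pos: [0.5747, -0.2615, 0.1014]
ee_rot: [3.141, -0.001, 1.657]
wrist_force: [0.4, -0.2, 1.3]
width: 0.002
finger_force: 0.0
```

{"api": "carry_out", "payload": {
  "commands": [
    [0,0,0,0,0,0],
    [0,0,0.015,0,0,0],
    [0,0,0.03,0,0,0],
    [0,0,0.045,0,0,0],
    [0,0,0.054,0,0,0]
  ]
}}

```text
time: 35.25
tool_pos: [0.5725, -0.2589, 0.0442]
ee_rot: [-3.138, -0.003, 1.658]
wrist_force: [0.6, 0.4, -0.6]
width: 0.0005
finger_force: 0.0
```

{"api": "carry_out", "payload": {
  "commands": [
    [0.001,0,0,0,0,0],
    [0.002,0,0,0,0,0],
    [0.003,0,0,0,0,0],
    [0.004,0,0,0,0,0],
    [0.005,0,0,0,0,0]
  ]
}}

```text
time: 35.75
tool_pos: [0.5742, -0.2557, 0.0481]
ee_rot: [3.14, 0.001, 1.657]
wrist_force: [-0.2, -0.3, -0.2]
width: 0.0004
finger_force: 0.0
```

```bash
python3 q.py .5655 -.1614 .046 94.95
```

```text
35.75 [ 0.5742 -0.2557  0.0481] 94.95 shift 0.0947 -0.0005 0.0021 rz 0.0000
```

Push in steps towards home.

{"api": "carry_out", "payload": {
  "commands": [
    [0.005,0,0,0,0,0],
    [0.011,0,0,0,0,0],
    [0.018,0,0,0,0,0],
    [0.025,0,0,0,0,0],
    [0.032,0,0,0,0,0]
  ]
}}

```text
time: 36.25
tool_pos: [0.5711, -0.2233, 0.0476]
ee_rot: [3.141, 0.001, 1.657]
wrist_force: [0.4, -2.7, 2.0]
width: 0.0006
finger_force: 1.1
```

{"api": "carry_out", "payload": {
  "commands": [
    [0.007,0,0,0,0,0],
    [0.014,0,0,0,0,0],
    [0.021,0,0,0,0,0],
    [0.028,0,0,0,0,0],
    [0.035,0,0,0,0,0]
  ]
}}

```text
time: 36.75
tool_pos: [0.568, -0.1883, 0.0473]
ee_rot: [3.141, 0.0, 1.657]
wrist_force: [0.1, -2.2, 1.2]
width: 0.0003
finger_force: 1.1
```

{"api": "carry_out", "payload": {
  "commands": [
    [0.006,0,0,0,0,0],
    [0.012,0,0,0,0,0],
    [0.017,0,0,0,0,0],
    [0.021,0,0,0,0,0],
    [0.023,0,0,0,0,0]
  ]
}}

```text
time: 37.25
tool_pos: [0.566, -0.1655, 0.0472]
ee_rot: [3.142, -0.0, 1.657]
wrist_force: [0.6, -1.9, 2.2]
width: 0.0006
finger_force: 1.0
```

```bash
python3 q.py .5655 -.1614 .046 94.95
```

```text
37.25 [ 0.566  -0.1655  0.0472] 94.97 shift 0.0041 -0.0001 0.0012 rz 0.0003
```

{"api": "carry_out", "payload": {
  "commands": [
    [0.001,0,0,0,0,0],
    [0.002,0,0,0,0,0],
    [0.003,0,0,0,0,0],
    [0.0035,0,0,0,0,0],
    [0.004,0,0,0,0,0]
  ]
}}

```text
time: 37.75
tool_pos: [0.5656, -0.162, 0.0472]
ee_rot: [3.142, 0.0, 1.657]
wrist_force: [1.0, -1.9, 1.1]
width: 0.0006
finger_force: 1.0
```

{"api": "carry_out", "payload": {
  "commands": [
    [0.0006,0,0,0,0,0],
    [0.0012,0,0,0,0,0],
    [0.0018,0,0,0,0,0],
    [0.0024,0,0,0,0,0],
    [0.003,0,0,0,0,0]
  ]
}}

```text
time: 38.25
tool_pos: [0.5656, -0.1613, 0.0472]
ee_rot: [3.141, 0.005, 1.657]
wrist_force: [2.9, -8.1, -1.5]
width: 0.0008
finger_force: 4.3
```

The bolt stopped where I predicted, with the force rising to 8 N. I'll back off and look.

{"api": "carry_out", "payload": {
  "commands": [
    [-0.006,0,0,0,0,0],
    [-0.016,0,0,0,0,0],
    [-0.03,0,-0.02,0,0,0],
    [-0.05,0,-0.05,0,0,0],
    [-0.08,0,-0.08,0,0,0]
  ]
}}

```text
time: 38.75
tool_pos: [0.5715, -0.2375, 0.1269]
ee_rot: [-3.139, -0.004, 1.659]
wrist_force: [-0.6, -0.7, 0.9]
width: 0.0001
finger_force: 0.0
```

{"api": "carry_out", "payload": {
  "commands": [
    [-0.04,0,-0.01,0,0,0],
    [-0.08,0,-0.02,0,0,0],
    [-0.1,0,-0.03,0,0,0],
    [-0.1,0,-0.03,0,0,0],
    [-0.1,0,-0.03,0,0,0]
  ]
}}

```text
time: 39.25
tool_pos: [0.5805, -0.3378, 0.1564]
ee_rot: [-3.141, -0.002, 1.657]
wrist_force: [0.2, -0.8, 0.3]
width: 0.0005
finger_force: 0.0
```

```bash
python3 v.py 3
```

```text
39.25 [ 0.5805 -0.3378  0.1564]
```

View pics/top3.png

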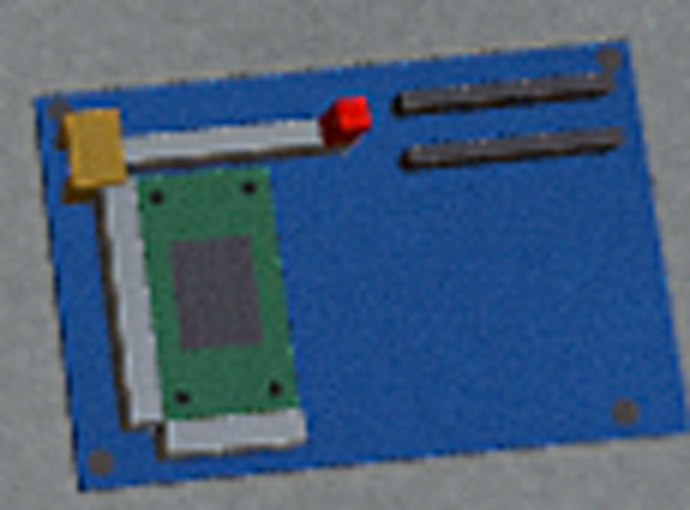

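The bolt bar runs into the brass keeper at (95,148), the handle is at (345,118), and the pile is still snug. I'm handing it in.

```bash
python3 -c "
from bench import *
print(close_job())"
```

```text
the job is handed in; nothing more can be done
None
```

The job is handed in at about 39 s: all three plates are stacked pad up and snug against both fences (about 12 N at most), the bolt is pushed to its stop in the keeper, and the arm never went near the multimeter, breaker or jar; no verdict came back.

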